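# Index the sample carousel and load its empty bay

### The job

Push one of the carousel's upright posts to turn it until its empty yellow-rimmed bay comes to the index housing and the spring catch drops into the rim notch (the red button sinks); ease it in by feel, because the catch is not exactly at the yellow mark, and never push on the carousel with more than about 15 newtons. Then gently set the blue-capped chamber flat inside the empty bay and let go, leaving the catch engaged. Leave the jar, the green-lidded box and the bottle where they are.

Things in the scene. Friction and masses are not known exactly. Their poses are not given: they have to be found in the camera images.
- carousel: the carousel's fixed foot with its black index housing; it cannot move. Origin on the vertical turning axis, at bench level; its x axis points from the axis to the yellow mark on the index housing. Do not push on any part of the carousel with more than 15 N
- mark (a point): yellow mark on top of the black index housing, 162 mm from the axis, 92 mm above the bench. The housing is 56 mm wide, spans radius 120 to 175 mm from the axis and 58 to 92 mm above the bench, overhanging the rim, with a foot column outside the rim
- hub (a point): centre of the black platter's top face, on the axis, 50 mm above the bench. The platter turns freely both ways without end, drag 1 to 2.5 N at a post; its aluminium rim reaches radius 142 mm. Its other three bays, at 90, 180 and 270 degrees from the empty one at radius 70 mm, hold white-capped dishes fixed to it, 41 mm across, rising 18 mm above the platter
- post (a point): top of one of four alike upright steel posts fixed on the platter, each 12 mm thick, rising 60 mm above the platter (to 110 mm above the bench), at radius 100 mm from the axis and at 45, 135, 225 and 315 degrees counter-clockwise from the direction of the empty bay; this is the one at 45
- platter (a joint): angle of the empty bay about the upward axis from the carousel's x axis (yellow mark), counter-clockwise from above, rad; starts between 0.9 and 5.4. At 0 or 2 pi the bay faces the yellow mark. The catch drops at one angle somewhere within 0.18 rad of that: it was set by hand up to 20 mm to either side of the mark, differently each time, and this is not measured
- catch_pin (a joint): drop of the sprung catch pin in the housing, m: 0 riding on the rim (red button 13 mm above the housing), 0.008 dropped by itself into the rim notch (button 5 mm up). Pin 8 mm thick, at radius 132 mm; one notch, 12 mm wide, at the empty bay's direction. Dropped, it holds the platter on springs: pushing on at a post gives 1 mm per 4.5 N plus the drag, and it springs back when let go
- bay (a point): centre of the empty bay's floor, on the platter's top face (50 mm above the bench), 70 mm from the carousel axis; moves with the platter. The bay is a yellow rim 45 mm inside, 53 mm outside, 4 mm high
- chamber: loose round imaging chamber, steel with a blue cap, 40 mm across, 20 mm high, about 60 g; origin at the centre of its underside. It stands on the bench to the left or the right of the carousel
- jar: small amber glass jar with a white lid, 48 mm across, 55 mm high; origin at the centre of its underside. It stands on the opposite side of the bench from the chamber. A bystander
- tip_box: closed grey box with a green lid, 84 x 124 x 52 mm; origin at the centre of its underside. A bystander
- bottle: white plastic bottle with a blue cap, 52 mm across, 120 mm high; origin at the centre of its underside. A bystander
Not all that is in view belongs to the job. Leave any brown, pink or turquoise look-alike of the chamber alone.

How it is judged:
On the way, in this order (a step that is already met when the one before it is completed fails the run):
1. the catch has dropped into the rim notch (value of joint catch_pin above 0.006 m), for 0.2 s.
2. the chamber sits flat inside the empty bay, the catch still engaged (value of joint catch_pin above 0.006 m and horizontal distance between chamber and bay below 0.004 m and z of chamber in the frame of carousel between 0.047 and 0.0525 m and angle between chamber's own z axis and vertical below 0.06 rad), for 0.2 s.
At the end, for the whole second after the job is handed in: The catch pin has dropped at least 6 mm into the rim notch, and the chamber sits upright (within 0.06 rad) on the floor of the empty bay, within 4 mm of its centre and its underside 47 to 52.5 mm above the bench, released and at rest, the platter still (all of step 2 and linear speed of chamber below 0.02 m/s and velocity of joint platter between -0.05 and 0.05 rad/s); the robot touches nothing.
It fails at once if the robot pushes on the carousel with more than 15 N (contact force between any of the fingers, the arm and carousel above 15 N).
It fails at once if the chamber is pressed onto the carousel with more than 25 N (contact force between chamber and carousel above 25 N).
It fails at once if the chamber is dropped or thrown (moves faster than 0.3 m/s without being held) (linear speed of chamber above 0.3 m/s and contact force between the fingers and chamber below 0.05 N).
It fails at once if a bystander is moved more than 25 mm (distance of any of jar, tip_box, bottle from where it was at the start of the episode above 0.025 m).
It also fails if it takes over 72 s, if anything falls off the work surface, if the arm or the gripper's body presses on something with over 40 N, if the wrist force passes 120 N, or if a joint passes its speed limit or range.

### The arm

A 7-joint arm with a two-finger parallel gripper is mounted at the origin on the work surface. World frame = base frame: x ahead of the robot, y to its left, z up, the work surface at z = 0. Lengths are in m, angles in rad, forces in N, time in s.
With the tool pointing down it reaches from about 0.4 to 0.85 m from the base axis. Payload 6.9 kg.
Tool frame: the origin (TCP) lies at the very end of the fingers, on their centre line; the grasp point (between the pads) lies 19 mm behind it; z points along the fingers, y is the line along which they close (so a half turn about z gives the same grasp; the last joint's range is limited). The gripper opens to 85 mm and grips with 20 to 120 N. Pads are 22 mm wide; open, the fingers measure 114 mm over their backs; the gripper's body (76 mm by 85 mm) begins 54 mm behind the grasp point. The pads swing forward as they close: fully open they stand 13 mm farther back than shut.
Start: joints at [-1.056, 0.507, -0.238, 1.5, 0.126, 1.149, -0.155], TCP at [0.249, 0.573, 0.231] pointing down, gripper open.
Joint ranges: [-3.08, 3.08], [-0.24, 2.05], [-1.43, 1.35], [0, 2.5], [-1.52, 4.66], [0.17, 1.96], [-2.89, 2.89]. Speed limits (rad/s): [2.39, 2.39, 3.14, 3.14, 3.14, 3.14, 3.14].

### API

Orientations are given as a rotation vector (axis times angle).
In Python, from rig import bot gives the robot as it stands.
- The arm moves only by the shell command python3 -m crank 'ROWS' [OPENING] [FORCE]. ROWS is JSON, a list that holds one entry, the list of rows, each a list of 4 numbers: the shift along the tool's x, y, z in units of 50 mm (1.0 is 50 mm), then the turn about the tool's z in rad. In form: [[[tx, ty, tz, turn], ...]]. A call has 1 to 20 rows; each row is the pose to reach, as a shift and turn from the pose commanded when the call began, along the tool's axes at that moment; what a row does not reach only later rows make up. A row lasts 1/10 s, in which the tool goes at most 50 mm and 8.59 degrees, less where a joint would pass 70% of its speed; a pose out of reach is approached as far as the arm can. A call with a gripper value outside its range is refused whole. OPENING is the opening, from 0 (shut) to 1 (fully open), set as the call begins (- or left out, the last holds). The fingers move at their own pace and stop on an object; FORCE is the grip in N (left out, the last holds). Time passes only in rows, so rows that repeat a pose let the fingers close. It gives the time, the measured TCP pose, the force, the opening and the grip force at its end, in the units of the state.
- bot.read_state(): the state, without advancing time (a new reading comes with each control period).
- bot.snapshot(name): name is "scene" or "top"; returns a dict with "img" (384x512x3 uint8, red, green, blue), "range_z" (384x512 float32, m along the optical axis (not along the pixel's ray), 0 where there is no reading), "intrinsics" (3x3 intrinsics, pixels), "cam_to_world" (4x4, takes a point from camera to world coordinates). Camera axes: x right, y up, looking along -z (the intrinsics and any distortion apply to the point x, -y, -z); pixel columns grow to the right and rows downward; lengths in m; the calibration is good to about 2 mm. A picture is of the moment at which its call begins.
- bot.job_done(): hands the job in; it is judged then, once.
The state is a dict: "clock": time; "joint_positions": joint angles; "joint_velocities": joint speeds; "effort": joint torques, N m; "eef_pos": TCP position; "orientation": TCP orientation; "contact_force": force on the tool from outside, world axes, zero at the start; "moment": the same for the moment, N m; "opening": opening from 0.0 (shut) to 1.0 (fully open); "grasp_force": force on a finger pad.
Only numpy, scipy, OpenCV 4.12 (cv2) and the standard library are available. Lean on these libraries where they do the work, as an engineer would, in place of code of your own. Each camera call takes 0.05 s, during which the arm holds its last target. There are 200 camera calls.

## Working session

There is one attempt and no reset: what is moved stays moved. The work goes in short steps, Python scripts to look and compute and a shell command to move; the robot and the scene stay as the last step left them, time stands still between calls to the robot, and variables do not carry over. Pictures are saved under pics/ and viewed, at most 10 in all, crops included, and the job is handed in when it is done.

```bash
ls; mkdir -p pics; python3 - <<'E'
from rig import bot
import cv2,numpy as np
s=bot.read_state();print(s)
for n in("scene","top"):
    d=bot.snapshot(n);cv2.imwrite(f"pics/{n}0.png",d["img"][:,:,::-1]);np.savez(f"{n}0.npz",**d);print(n,d["intrinsics"],d["cam_to_world"].round(3))
E
```

```text
pics
{'clock': 0.0, 'joint_positions': array([-1.05547759,  0.50834355, -0.23750675,  1.50111576,  0.12569519,
        1.14888762, -0.15479785]), 'joint_velocities': array([-0.00112071, -0.00174575, -0.00038095, -0.00322581, -0.00126609,
       -0.00110038, -0.00021544]), 'effort': array([ 8.53462898e-04, -6.20612454e+01, -2.18640134e+00, -2.49642384e+01,
        1.27113840e-02,  1.21947567e-02,  1.90227456e-05]), 'eef_pos': array([0.24891013, 0.57276182, 0.23043138]), 'orientation': array([-6.39180050e-01, -3.07554806e+00,  2.72713371e-03]), 'contact_force': array([ 0.24411285, -0.32717978,  0.05293496]), 'moment': array([ 0.00155282, -0.03836418, -0.02985906]), 'grasp_force': 0.0, 'opening': 1.0057523827321286}
scene [[396.39506451   0.         249.94151226]
 [  0.         396.39506451 202.25521921]
 [  0.           0.           1.        ]] [[ 6.120e-01 -5.730e-01  5.450e-01  1.113e+00]
 [ 7.910e-01  4.440e-01 -4.200e-01 -4.390e-01]
 [-1.000e-03  6.890e-01  7.250e-01  8.300e-01]
 [ 0.000e+00  0.000e+00  0.000e+00  1.000e+00]]
top [[465.33730477   0.         254.67075394]
 [  0.         465.33730477 187.92269738]
 [  0.           0.           1.        ]] [[-0.012  0.997 -0.073  0.447]
 [-1.    -0.012  0.004 -0.003]
 [ 0.004  0.073  0.997  1.468]
 [ 0.     0.     0.     1.   ]]
```

View pics/scene0.png

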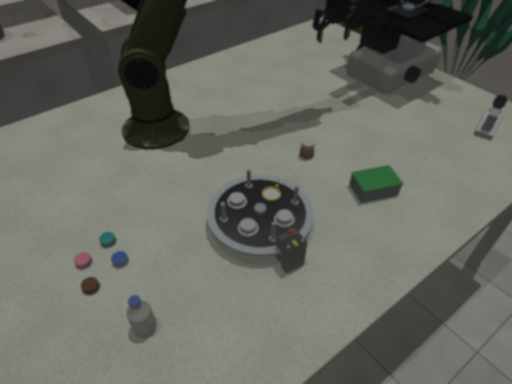

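View pics/top0.png

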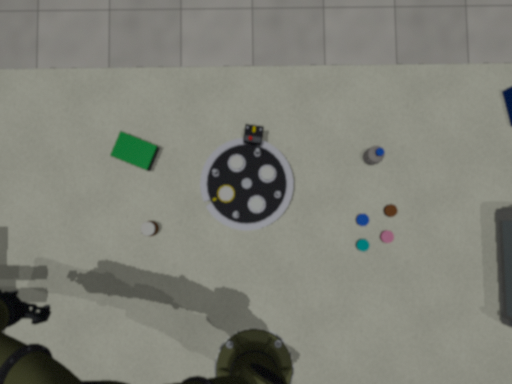

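The top view shows the chamber, blue, at (362,219). The carousel hub is at (247,183), the empty bay at (226,194) and the index housing with its mark at about (254,128). The jar is at (150,228), the box at (135,150) and the bottle at (375,155). In the scene view the chamber is at (120,259).

```bash
cat > h.py <<'E'
import numpy as np,cv2
from rig import bot
def load(n): return dict(np.load(n+'0.npz'))
def ray(d,u,v):
    K=d['intrinsics'];T=d['cam_to_world']
    r=T[:3,:3]@np.array([(u-K[0,2])/K[0,0],-(v-K[1,2])/K[1,1],-1]);return T[:3,3],r
def unp(d,u,v):
    o,r=ray(d,u,v);return o+r*d['range_z'][int(round(v)),int(round(u))]
def atz(d,u,v,z):
    o,r=ray(d,u,v);return o+r*(z-o[2])/r[2]
def tri(d1,p1,d2,p2):
    (a,r),(b,s)=ray(d1,*p1),ray(d2,*p2)
    t=np.linalg.lstsq(np.c_[r,-s],b-a,rcond=None)[0]
    p,q=a+r*t[0],b+s*t[1];return (p+q)/2,np.linalg.norm(p-q)
def proj(d,p):
    T=d['cam_to_world'];K=d['intrinsics'];c=T[:3,:3].T@(np.array(p)-T[:3,3])
    return K[0,0]*c[0]/-c[2]+K[0,2],-K[1,1]*c[1]/-c[2]+K[1,2]
def blobs(d,h0,h1,smin=90,vmin=60,amin=5,box=None):
    hsv=cv2.cvtColor(d['img'],cv2.COLOR_RGB2HSV)
    m=cv2.inRange(hsv,(h0,smin,vmin),(h1,255,255))
    n,l,st,c=cv2.connectedComponentsWithStats(m)
    return [(c[i].round(1).tolist(),int(st[i,4])) for i in range(1,n) if st[i,4]>=amin]
E
python3 - <<'E'
from h import *
t,s=load('top'),load('scene')
for n,d in(('top',t),('scene',s)):
    print(n,'blue',blobs(d,105,130,120,40,20));print('yellow',blobs(d,20,35,110,70,3));print('red',blobs(d,0,10,130,60,3))
    for x in (blobs(d,105,130,120,40,20)+blobs(d,20,35,110,70,3)): print(x,unp(d,*x[0]).round(4))
for a,b in(((3*4,8),(0,0)),):pass
cr=cv2.resize(t['img'][115:240,190:305],None,fx=5,fy=5,interpolation=cv2.INTER_CUBIC)
cv2.imwrite('pics/topcrop.png',cr[:600,:,::-1])
E
```

```text
top blue [([508.7, 101.2], 156), ([379.3, 151.5], 48), ([362.0, 219.3], 99)]
yellow [([253.5, 128.8], 26), ([223.7, 194.4], 95)]
red [([250.0, 137.5], 12)]
([508.7, 101.2], 156) [ 0.8153 -0.8103  0.0331]
([379.3, 151.5], 48) [ 0.6478 -0.3743  0.1207]
([362.0, 219.3], 99) [ 0.4511 -0.3413  0.0207]
([253.5, 128.8], 26) [ 0.7255 -0.0076  0.0898]
([223.7, 194.4], 95) [0.5321 0.0857 0.049 ]
scene blue [([118.7, 257.4], 109), ([133.6, 299.9], 39)]
yellow [([272.3, 187.2], 45), ([270.6, 198.2], 24), ([294.6, 242.6], 23)]
red [([290.4, 229.8], 5)]
([118.7, 257.4], 109) [ 0.4499 -0.3428  0.016 ]
([133.6, 299.9], 39) [ 0.6501 -0.3763  0.1209]
([272.3, 187.2], 45) [0.5203 0.0975 0.0524]
([270.6, 198.2], 24) [0.548  0.0685 0.049 ]
([294.6, 242.6], 23) [ 0.7255 -0.0083  0.093 ]
```

View pics/topcrop.png

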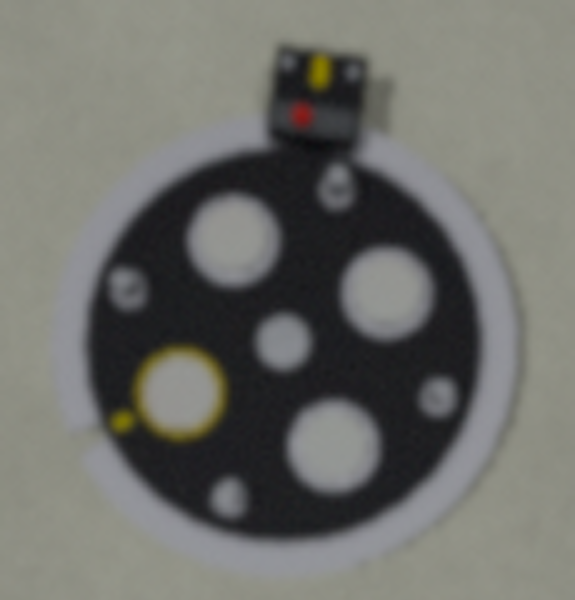

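```bash
python3 - <<'E'
from h import *
t,s=load('top'),load('scene')
C=lambda u,v:(190+(u+.5)/5-.5,115+(v+.5)/5-.5)
P={}
for n,(p,z) in dict(hub=((283.5,341.5),.055),d1=((233,240),.068),d2=((387,293),.068),d3=((333,446),.068),bay=((180,392),.052),notch=((122,420),.05),
  red=((302,115),.1),mark=((320,71),.092),p1=((126,283),.11),p2=((338,180),.11),p3=((438,390),.11),p4=((227,490),.11)).items():
    P[n]=atz(t,*C(*p),z);print(n,P[n].round(4),unp(t,*C(*p)).round(4))
c=np.mean([P['d1'],P['d3']],0)[:2];c2=np.mean([P['p1'],P['p3']],0)[:2];c3=np.mean([P['p2'],P['p4']],0)[:2]
print('centres',c,c2,c3)
for n in P: 
    v=P[n][:2]-c;print(n,np.hypot(*v).round(4),np.degrees(np.arctan2(v[1],v[0])).round(2))
print('tri chamber',tri(t,(362,219.3),s,(118.7,257.4)),'mark',tri(t,(253.5,128.8),s,(294.6,242.6)),'red',tri(t,(250,137.5),s,(290.4,229.8)))
print('scene hub check',proj(s,[*c,.055]), 'bay', proj(s,[*P['bay'][:2],.05]))
print(atz(t,150,228.5,.055),atz(t,135,150,.052))
# chamber cap cluster from depth
for d,u,v in((t,362,219),(s,119,257)):
    pts=np.array([unp(d,x,y) for x in range(u-14,u+15) for y in range(v-14,v+15)])
    k=pts[(pts[:,2]>.016)&(pts[:,2]<.03)];print(len(k),k.mean(0),k.min(0),k.max(0), np.median(k[:,2]))
E
```

```text
hub [0.566  0.0162 0.055 ] [0.5652 0.0161 0.0638]
d1 [0.6269 0.046  0.068 ] [0.6269 0.0459 0.0685]
d2 [ 0.5935 -0.0468  0.068 ] [ 0.594  -0.047   0.0639]
d3 [ 0.5014 -0.013   0.068 ] [ 0.5014 -0.013   0.068 ]
bay [0.5361 0.0797 0.052 ] [0.5362 0.0798 0.0495]
notch [0.5195 0.1153 0.05  ] [0.5193 0.1149 0.055 ]
red [0.6971 0.0031 0.1   ] [0.6956 0.0031 0.1079]
mark [ 0.725  -0.0079  0.092 ] [ 0.7255 -0.0079  0.0898]
p1 [0.5969 0.1075 0.11  ] [0.5962 0.107  0.1161]
p2 [ 0.6563 -0.0176  0.11  ] [ 0.6563 -0.0176  0.1102]
p3 [ 0.5318 -0.0745  0.11  ] [ 0.5317 -0.0745  0.1116]
p4 [0.4749 0.0494 0.11  ] [0.4749 0.0493 0.1118]
centres [0.56415988 0.01646614] [0.56433399 0.01647434] [0.56561475 0.01587491]
hub 0.0018 -7.3
d1 0.0693 25.17
d2 0.0698 -65.11
d3 0.0693 -154.83
bay 0.0692 113.94
notch 0.1085 114.3
red 0.1336 -5.72
mark 0.1627 -8.61
p1 0.0967 70.23
p2 0.0983 -20.3
p3 0.0966 -109.58
p4 0.0951 159.76
tri chamber (array([ 0.45092374, -0.34259482,  0.01696534]), np.float64(0.0008139057117933556)) mark (array([ 0.72497952, -0.00765331,  0.09206218]), np.float64(0.0001339428836749003)) red (array([0.69668648, 0.0031489 , 0.10392073]), np.float64(5.844269375893244e-05))
scene hub check (np.float64(259.5194268902605), np.float64(208.6969155143137)) bay (np.float64(270.98319936627024), np.float64(193.73069837797706))
[0.43116393 0.30882845 0.055     ] [0.67155788 0.35640192 0.052     ]
125 [ 0.45236766 -0.34206675  0.02113415] [ 0.43333784 -0.36102874  0.01632032] [ 0.47065807 -0.32273544  0.02789132] 0.02092446170243334
159 [ 0.44924597 -0.34355552  0.01847004] [ 0.38865416 -0.36209731  0.01602942] [ 0.47023647 -0.32497678  0.0217628 ] 0.018455301680573966
```

The red button triangulates to about −5.7° in world and the mark to −8.6°. The bay is at 114°, so it needs about 120° clockwise. I'll push the post at 159° with shut fingers along an arc.

```bash
cat >> h.py <<'E'
from scipy.spatial.transform import Rotation as R
def goto(p,yaw=None):
    s=bot.read_state();M=R.from_rotvec(s['orientation']).as_matrix()
    y0=np.arctan2(M[1,0],M[0,0]);t=M.T@(np.array(p)-s['eef_pos'])/.05
    dt=0 if yaw is None else -((yaw-y0+np.pi)%(2*np.pi)-np.pi)
    print('units',t.round(3),'turn',round(dt,3),'yaw0deg',np.degrees(y0).round(2),'tilt',M[2,2].round(5),'clock',s['clock'])
AX=np.array([.5645,.0163])
def st():
    s=bot.read_state();M=R.from_rotvec(s['orientation']).as_matrix();v=s['eef_pos'][:2]-AX
    print('t %.2f'%s['clock'],s['eef_pos'].round(4),'r %.4f th %.2f yaw %.2f'%(np.hypot(*v),np.degrees(np.arctan2(v[1],v[0])),np.degrees(np.arctan2(M[1,0],M[0,0]))),'F',s['contact_force'].round(2),'op %.3f gf %.1f'%(s['opening'],s['grasp_force']))
    return s
E
python3 -c "
from h import *
a=np.radians(178.5);goto([*(AX+.1*np.array([np.cos(a),np.sin(a)])),.2],a)
a=np.radians(10)
for k in range(1,13): f=np.radians(3*k);print([round(2*(np.cos(f)-1),3),round(2*np.sin(f),3),0,round(f,3)])
"
```

```text
units [-8.369 -8.441  0.624] turn -0.384 yaw0deg 156.52 tilt -1.0 clock 0.1
[np.float64(-0.003), np.float64(0.105), 0, np.float64(0.052)]
[np.float64(-0.011), np.float64(0.209), 0, np.float64(0.105)]
[np.float64(-0.025), np.float64(0.313), 0, np.float64(0.157)]
[np.float64(-0.044), np.float64(0.416), 0, np.float64(0.209)]
[np.float64(-0.068), np.float64(0.518), 0, np.float64(0.262)]
[np.float64(-0.098), np.float64(0.618), 0, np.float64(0.314)]
[np.float64(-0.133), np.float64(0.717), 0, np.float64(0.367)]
[np.float64(-0.173), np.float64(0.813), 0, np.float64(0.419)]
[np.float64(-0.218), np.float64(0.908), 0, np.float64(0.471)]
[np.float64(-0.268), np.float64(1.0), 0, np.float64(0.524)]
[np.float64(-0.323), np.float64(1.089), 0, np.float64(0.576)]
[np.float64(-0.382), np.float64(1.176), 0, np.float64(0.628)]
```

```bash
python3 -m crank '[[[-0.2,-0.2,0,0],[-0.7,-0.7,0,-0.03],[-1.3,-1.3,0,-0.06],[-1.95,-1.95,0,-0.09],[-2.6,-2.6,0.1,-0.12],[-3.25,-3.25,0.1,-0.15],[-3.9,-3.9,0.2,-0.18],[-4.55,-4.55,0.3,-0.21],[-5.2,-5.2,0.4,-0.24],[-5.85,-5.85,0.5,-0.27],[-6.5,-6.5,0.6,-0.3],[-7.1,-7.15,0.6,-0.33],[-7.6,-7.65,0.6,-0.36],[-8.0,-8.06,0.62,-0.38],[-8.25,-8.3,0.62,-0.384],[-8.37,-8.44,0.62,-0.384],[-8.37,-8.44,0.62,-0.384]]]' 0 20; python3 -c "
from h import *
s=st();print(s['joint_positions'].round(2));a=np.radians(178.5);goto([*(AX+.1*np.array([np.cos(a),np.sin(a)])),.082],a)"
```

```text
clock: 1.8
eef_pos: [0.4643, 0.018, 0.2002]
orientation: [-0.045, -3.141, 0.001]
contact_force: [-0.6, 0.2, -0.6]
opening: -0.002
grasp_force: 0.0
t 1.80 [0.4643 0.018  0.2002] r 0.1002 th 179.04 yaw 178.36 F [-0.57  0.17 -0.55] op -0.002 gf 0.0
[ 0.02  0.29 -0.14  1.95  0.05  0.9   1.39]
units [-0.005  0.02   2.363] turn -0.002 yaw0deg 178.36 tilt -1.0 clock 1.8
```

```bash
python3 -m crank '[[[0,0,0.3,0],[0,0,0.9,0],[0,0,1.5,0],[0,0,2.0,0],[0,0,2.3,0],[0,0,2.36,0],[0,0,2.36,0]]]'; python3 -c "from h import *;st()"; python3 -m crank '[[[0,0.035,0,0.017],[-0.001,0.07,0,0.035],[-0.003,0.105,0,0.052],[-0.005,0.14,0,0.07],[-0.008,0.174,0,0.087],[-0.011,0.209,0,0.105]]]'; python3 -c "from h import *;st()"; python3 -m crank '[[[0,0.035,0,0.017],[-0.001,0.07,0,0.035],[-0.003,0.105,0,0.052],[-0.005,0.14,0,0.07],[-0.008,0.174,0,0.087],[-0.011,0.209,0,0.105]]]';  python3 -c "from h import *;st()"
```

```text
clock: 2.5
eef_pos: [0.4642, 0.0203, 0.0823]
orientation: [-0.038, -3.14, -0.0]
contact_force: [0.7, -0.1, -0.1]
opening: -0.001
grasp_force: 0.0
t 2.50 [0.4642 0.0203 0.0823] r 0.1003 th 177.70 yaw 178.60 F [ 0.72 -0.06 -0.08] op -0.001 gf 0.0
clock: 3.1
eef_pos: [0.4656, 0.03, 0.0824]
orientation: [0.208, 3.135, 0.0]
contact_force: [-0.1, -0.1, -0.5]
opening: -0.003
grasp_force: 0.0
t 3.10 [0.4656 0.03   0.0824] r 0.0999 th 172.10 yaw 172.42 F [-0.15 -0.13 -0.54] op -0.003 gf 0.0
clock: 3.7
eef_pos: [0.4675, 0.0402, 0.0823]
orientation: [0.372, 3.119, -0.0]
contact_force: [-0.4, -2.8, 1.2]
opening: 0.001
grasp_force: 1.8
t 3.70 [0.4675 0.0402 0.0823] r 0.0999 th 166.16 yaw 166.40 F [-0.37 -2.84  1.25] op 0.001 gf 1.8
```

```bash
python3 -c "
import numpy as np
L=[.5,1.5,3]+list(range(5,34,2))+[34.5,35.5]
print(','.join('[%.3f,%.3f,0,%.3f]'%(2*(np.cos(f)-1),2*np.sin(f),f) for f in np.radians(L)))
print(','.join('[%.4f,%.3f,0,%.4f]'%(2*(np.cos(f)-1),2*np.sin(f),f) for f in np.radians([.5,1,1.5,2,2.5,3])))"
```

```text
[-0.000,0.017,0,0.009],[-0.001,0.052,0,0.026],[-0.003,0.105,0,0.052],[-0.008,0.174,0,0.087],[-0.015,0.244,0,0.122],[-0.025,0.313,0,0.157],[-0.037,0.382,0,0.192],[-0.051,0.450,0,0.227],[-0.068,0.518,0,0.262],[-0.087,0.585,0,0.297],[-0.109,0.651,0,0.332],[-0.133,0.717,0,0.367],[-0.159,0.781,0,0.401],[-0.187,0.845,0,0.436],[-0.218,0.908,0,0.471],[-0.251,0.970,0,0.506],[-0.286,1.030,0,0.541],[-0.323,1.089,0,0.576],[-0.352,1.133,0,0.602],[-0.372,1.161,0,0.620]
[-0.0001,0.017,0,0.0087],[-0.0003,0.035,0,0.0175],[-0.0007,0.052,0,0.0262],[-0.0012,0.070,0,0.0349],[-0.0019,0.087,0,0.0436],[-0.0027,0.105,0,0.0524]
```

```bash
python3 -m crank '[[[0,0.017,0,0.009],[-0.001,0.052,0,0.026],[-0.003,0.105,0,0.052],[-0.008,0.174,0,0.087],[-0.015,0.244,0,0.122],[-0.025,0.313,0,0.157],[-0.037,0.382,0,0.192],[-0.051,0.450,0,0.227],[-0.068,0.518,0,0.262],[-0.087,0.585,0,0.297],[-0.109,0.651,0,0.332],[-0.133,0.717,0,0.367],[-0.159,0.781,0,0.401],[-0.187,0.845,0,0.436],[-0.218,0.908,0,0.471],[-0.251,0.970,0,0.506],[-0.286,1.030,0,0.541],[-0.323,1.089,0,0.576],[-0.352,1.133,0,0.602],[-0.372,1.161,0,0.620]]]'; python3 -c "from h import *;st()"; python3 -m crank '[[[0,0.017,0,0.009],[-0.001,0.052,0,0.026],[-0.003,0.105,0,0.052],[-0.008,0.174,0,0.087],[-0.015,0.244,0,0.122],[-0.025,0.313,0,0.157],[-0.037,0.382,0,0.192],[-0.051,0.450,0,0.227],[-0.068,0.518,0,0.262],[-0.087,0.585,0,0.297],[-0.109,0.651,0,0.332],[-0.133,0.717,0,0.367],[-0.159,0.781,0,0.401],[-0.187,0.845,0,0.436],[-0.218,0.908,0,0.471],[-0.251,0.970,0,0.506],[-0.286,1.030,0,0.541],[-0.323,1.089,0,0.576],[-0.352,1.133,0,0.602],[-0.372,1.161,0,0.620]]]'; python3 - <<'E'
from h import *
st()
for n in('top','scene'):
    d=bot.snapshot(n);np.savez(n+'1.npz',**d)
    x0,y0=(190,115) if n=='top' else (200,165)
    cv2.imwrite(f'pics/{n}1.png',cv2.resize(d['img'][y0:y0+110,x0:x0+120],None,fx=5,fy=5,interpolation=cv2.INTER_CUBIC)[:,:,::-1])
    print(n,blobs(d,20,35,110,70,3),blobs(d,0,10,130,60,3))
E
```

```text
clock: 5.7
eef_pos: [0.499, 0.0922, 0.0821]
orientation: [-1.306, -2.857, 0.001]
contact_force: [-0.9, -5.3, 0.5]
opening: -0.003
grasp_force: 2.0
t 5.70 [0.499  0.0922 0.0821] r 0.1002 th 130.81 yaw 130.85 F [-0.93 -5.3   0.49] op -0.003 gf 2.0
clock: 7.7
eef_pos: [0.5544, 0.1166, 0.0819]
orientation: [-2.114, -2.322, 0.002]
contact_force: [-3.9, -2.8, 0.5]
opening: 0.001
grasp_force: 2.0
t 7.70 [0.5544 0.1166 0.0819] r 0.1008 th 95.78 yaw 95.39 F [-3.87 -2.82  0.53] op 0.001 gf 2.0
top [([253.6, 128.8], 29), ([229.7, 162.5], 89)] [([250.2, 137.7], 11)]
scene [([286.0, 207.0], 3), ([294.4, 211.6], 12), ([300.2, 217.1], 12), ([292.2, 220.0], 6), ([294.5, 242.4], 25)] [([290.1, 229.9], 8)]
```

View pics/top1.png

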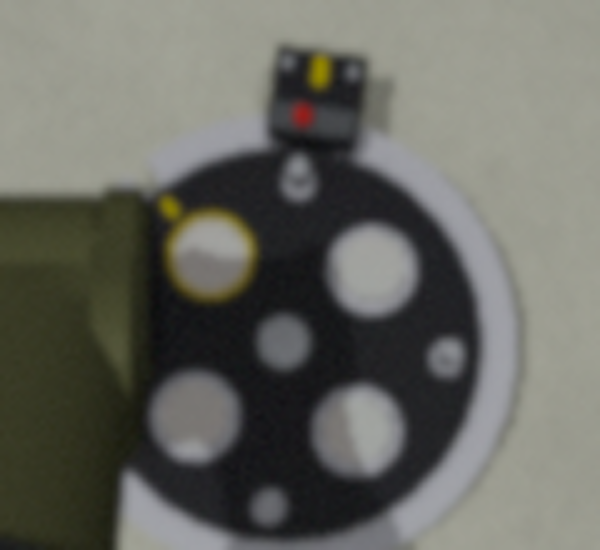

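The bay is now near +40° in world (crop (210,253)), and the post follows the finger with an 11° offset. One more coarse arc takes the bay to about +4°. After that I'll use fine steps.

```bash
cat > chk.py <<'E'
from h import *
import sys
s=bot.read_state();v=s['eef_pos'][:2]-AX;r=v/np.hypot(*v);t=np.array([r[1],-r[0]])
F=s['contact_force'][:2];ft=-F@t
d=bot.snapshot('scene');b=blobs(d,0,10,130,60,2)
m=d['img'][222:240,282:300].astype(int);w=np.clip(m[...,0]-m[...,1]-25,0,None);ys,xs=np.mgrid[222:240,282:300]
print('t %.2f th %.2f r %.4f push %.2f rad %.2f'%(s['clock'],np.degrees(np.arctan2(v[1],v[0])),np.hypot(*v),ft,-F@r),'red row %.2f col %.2f w %d'%((w*ys).sum()/w.sum(),(w*xs).sum()/w.sum(),w.sum()))
sys.exit(ft>float(sys.argv[1]))
E
python3 -m crank '[[[0,0.017,0,0.009],[-0.001,0.052,0,0.026],[-0.003,0.105,0,0.052],[-0.008,0.174,0,0.087],[-0.015,0.244,0,0.122],[-0.025,0.313,0,0.157],[-0.037,0.382,0,0.192],[-0.051,0.450,0,0.227],[-0.068,0.518,0,0.262],[-0.087,0.585,0,0.297],[-0.109,0.651,0,0.332],[-0.133,0.717,0,0.367],[-0.159,0.781,0,0.401],[-0.187,0.845,0,0.436],[-0.218,0.908,0,0.471],[-0.251,0.970,0,0.506],[-0.286,1.030,0,0.541],[-0.323,1.089,0,0.576],[-0.340,1.115,0,0.591]]]' >/dev/null; python3 chk.py 99
```

```text
t 9.70 th 61.31 r 0.1005 push 3.61 rad -0.16 red row 229.96 col 290.12 w 342False
```

```bash
sed -i 's/sys.exit(ft/sys.exit(int(ft/;s/(sys.argv\[1\]))/(sys.argv[1])))/' chk.py
python3 -m crank '[[[-0.0001,0.017,0,0.0087],[-0.0003,0.035,0,0.0175],[-0.0007,0.052,0,0.0262],[-0.0012,0.070,0,0.0349]]]' >/dev/null; python3 chk.py 6.5 && 
python3 -m crank '[[[-0.0001,0.017,0,0.0087],[-0.0003,0.035,0,0.0175]]]' >/dev/null && python3 chk.py 6.5 &&
python3 -m crank '[[[-0.0001,0.017,0,0.0087],[-0.0003,0.035,0,0.0175]]]' >/dev/null && python3 chk.py 6.5 &&
python3 -m crank '[[[-0.0001,0.017,0,0.0087],[-0.0003,0.035,0,0.0175]]]' >/dev/null && python3 chk.py 6.5 &&
python3 -m crank '[[[0,0.009,0,0.0044],[-0.0001,0.017,0,0.0087]]]' >/dev/null && python3 chk.py 6.5 &&
python3 -m crank '[[[0,0.009,0,0.0044],[-0.0001,0.017,0,0.0087]]]' >/dev/null && python3 chk.py 6.5 &&
python3 -m crank '[[[0,0.009,0,0.0044],[-0.0001,0.017,0,0.0087]]]' >/dev/null && python3 chk.py 6.5 &&
python3 -m crank '[[[0,0.009,0,0.0044],[-0.0001,0.017,0,0.0087]]]' >/dev/null && python3 chk.py 6.5
```

```text
t 10.15 th 59.62 r 0.1005 push 3.56 rad 1.46 red row 229.96 col 290.11 w 343
t 10.40 th 58.58 r 0.1005 push 4.82 rad 0.65 red row 229.96 col 290.10 w 349
t 10.65 th 57.59 r 0.1005 push 3.91 rad 0.23 red row 229.95 col 290.09 w 351
t 10.90 th 56.58 r 0.1005 push 3.70 rad 0.70 red row 229.93 col 290.10 w 350
t 11.15 th 56.11 r 0.1005 push 3.42 rad 0.04 red row 229.94 col 290.09 w 349
t 11.40 th 55.63 r 0.1005 push 3.60 rad 0.33 red row 229.93 col 290.10 w 347
t 11.65 th 55.14 r 0.1005 push 3.67 rad -0.75 red row 229.94 col 290.09 w 345
t 11.90 th 54.63 r 0.1005 push 2.93 rad -1.35 red row 229.95 col 290.09 w 348
```

```bash
sed -i 's/sys.exit(int(ft>/sys.exit(int((w*ys).sum()\/w.sum()>230.7 or ft>/' chk.py
R() { python3 chk.py 7; }
python3 -m crank '[[[0,0.009,0,0.0044],[-0.0001,0.017,0,0.0087]]]' >/dev/null && R && 
python3 -m crank '[[[0,0.009,0,0.0044],[-0.0001,0.017,0,0.0087]]]' >/dev/null && R && 
python3 -m crank '[[[0,0.009,0,0.0044],[-0.0001,0.017,0,0.0087]]]' >/dev/null && R && 
python3 -m crank '[[[0,0.009,0,0.0044],[-0.0001,0.017,0,0.0087]]]' >/dev/null && R && 
python3 -m crank '[[[0,0.009,0,0.0044],[-0.0001,0.017,0,0.0087]]]' >/dev/null && R && 
python3 -m crank '[[[0,0.009,0,0.0044],[-0.0001,0.017,0,0.0087]]]' >/dev/null && R && 
python3 -m crank '[[[0,0.009,0,0.0044],[-0.0001,0.017,0,0.0087]]]' >/dev/null && R && 
python3 -m crank '[[[0,0.009,0,0.0044],[-0.0001,0.017,0,0.0087]]]' >/dev/null && R && 
python3 -m crank '[[[0,0.009,0,0.0044],[-0.0001,0.017,0,0.0087]]]' >/dev/null && R && 
python3 -m crank '[[[0,0.009,0,0.0044],[-0.0001,0.017,0,0.0087]]]' >/dev/null && R
```

```text
t 12.15 th 54.17 r 0.1005 push 3.00 rad -1.14 red row 229.95 col 290.08 w 352
t 12.40 th 53.67 r 0.1005 push 2.83 rad -1.92 red row 229.95 col 290.09 w 350
t 12.65 th 53.10 r 0.1004 push 2.22 rad -0.18 red row 229.96 col 290.10 w 358
t 12.90 th 52.13 r 0.1001 push -0.61 rad 0.18 red row 231.71 col 290.20 w 323
```

The red button sank (row 229.95→231.7) and the push dropped to zero, so the catch is in. I'll back off and lift.

```bash
python3 -m crank '[[[0,-0.1,0,0],[0,-0.3,0,0],[0,-0.4,0,0],[0,-0.4,-0.4,0],[0,-0.4,-1.0,0],[0,-0.4,-1.7,0],[0,-0.4,-2.3,0],[0,-0.4,-2.5,0],[0,-0.4,-2.5,0]]]' >/dev/null; python3 chk.py 99; python3 -c "
from h import *
d=bot.snapshot('scene');t=bot.snapshot('top');np.savez('scene2.npz',**d);np.savez('top2.npz',**t)
print('blue',blobs(d,105,130,120,40,20),blobs(t,105,130,120,40,20),'yel',blobs(d,20,35,110,70,3),blobs(t,20,35,110,70,3))
goto([.451,-.342,.15],np.radians(0));goto([.451,-.342,.15],np.radians(90))
print(bot.read_state()['joint_positions'].round(2))"
```

```text
t 13.85 th 63.85 r 0.1030 push -0.27 rad -0.57 red row 231.72 col 290.20 w 298
blue [([118.7, 257.4], 108), ([133.3, 299.5], 24)] [([508.7, 101.1], 154), ([379.3, 151.6], 47), ([362.0, 219.3], 99)] yel [([294.6, 242.3], 26)] [([253.5, 128.8], 30), ([248.8, 148.0], 13), ([247.9, 160.6], 52)]
units [-9.072  2.974  1.123] turn 0.918 yaw0deg 52.61 tilt -1.0 clock 14.0
units [-9.072  2.974  1.123] turn -0.653 yaw0deg 52.61 tilt -1.0 clock 14.0
[-0.57  0.58  0.61  1.56 -0.35  1.11 -0.54]
```

```bash
python3 -m crank '[[[-0.2,0.06,0,0.02],[-0.7,0.2,0,0.08],[-1.3,0.4,0,0.15],[-2.0,0.65,0,0.22],[-2.7,0.9,0,0.29],[-3.4,1.1,0,0.36],[-4.1,1.35,0,0.43],[-4.8,1.55,0.1,0.5],[-5.5,1.8,0.3,0.57],[-6.2,2.05,0.5,0.64],[-6.9,2.25,0.7,0.71],[-7.6,2.5,0.9,0.78],[-8.2,2.7,1.05,0.85],[-8.7,2.85,1.12,0.9],[-8.95,2.94,1.12,0.918],[-9.07,2.97,1.12,0.918],[-9.07,2.97,1.12,0.918]]]' 0.75 25 >/dev/null; python3 - <<'E'
from h import *
s=st();print(s['joint_positions'].round(2))
t=bot.snapshot('top');d=bot.snapshot('scene');np.savez('top3.npz',**t);np.savez('scene3.npz',**d)
print('yel',blobs(t,20,35,110,70,3),'blue',blobs(t,105,130,120,40,8),blobs(d,105,130,120,40,8),blobs(d,0,10,130,60,2))
a=cv2.resize(t['img'][120:220,195:300],None,fx=5,fy=5,interpolation=cv2.INTER_CUBIC)
b=cv2.resize(d['img'][190:310,60:160],None,fx=4,fy=4,interpolation=cv2.INTER_CUBIC)
c=np.zeros((500,525+270,3),np.uint8);c[:,:525]=a;c[:480,525:]=b[:,:270]
cv2.imwrite('pics/v3.png',c[:,:,::-1])
t0=load('top')
print('chamber',atz(t0,362,219.3,.02),atz(load('scene'),118.7,257.4,.017))
E
```

```text
t 15.70 [ 0.4515 -0.3422  0.1512] r 0.3759 th -107.50 yaw -0.01 F [ 0.53 -0.28  0.1 ] op 0.746 gf 0.0
[ 0.11  0.61  0.81  1.78 -0.53  0.98 -0.44]
yel [([253.6, 128.8], 29), ([248.0, 158.2], 109)] blue [([508.7, 101.2], 155), ([379.3, 151.6], 47), ([361.1, 223.3], 15)] [([133.5, 300.1], 51)] [([290.3, 231.7], 3)]
chamber [ 0.4510728  -0.34149937  0.02      ] [ 0.45072534 -0.34295442  0.017     ]
```

View pics/v3.png

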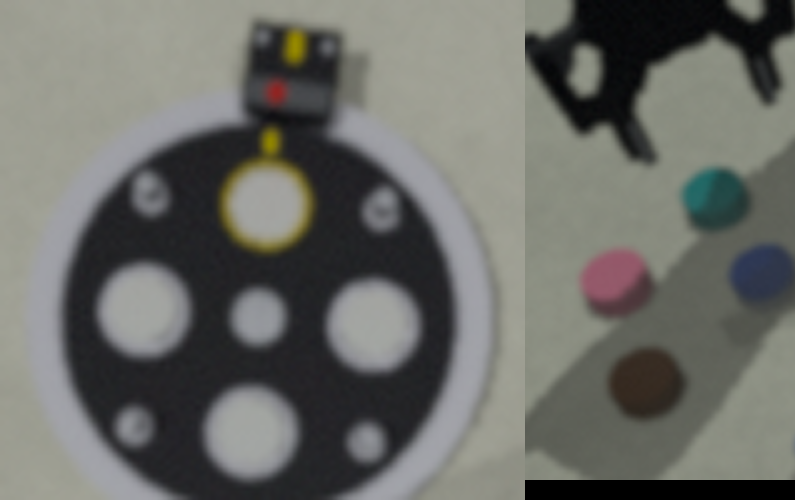

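The view shows the catch engaged and the bay ring at crop (267,204), close to the housing. The chamber and its look-alikes are undisturbed. I'll descend and grasp.

```bash
python3 -m crank '[[[0,0,0.3,0],[0,0,0.9,0],[0,0,1.5,0],[0,0,2.1,0],[0,0,2.5,0],[0,0,2.75,0],[0,0,2.85,0],[0,0,2.9,0],[0,0,2.9,0]]]' >/dev/null; python3 -c "from h import *;st()"; python3 -m crank '[[[0,0,0,0],[0,0,0,0],[0,0,0,0],[0,0,0,0],[0,0,0,0],[0,0,0,0],[0,0,0,0]]]' 0.3 25 >/dev/null; python3 - <<'E'
from h import *
st()
d=bot.snapshot('scene');d0=load('scene')
hsv=lambda x:cv2.inRange(cv2.cvtColor(x['img'],cv2.COLOR_RGB2HSV),(105,90,25),(130,255,255))
print(blobs(d0,105,130,120,30,8),blobs(d,105,130,120,30,8))
a=[cv2.resize(x['img'][235:275,95:145],None,fx=8,fy=8,interpolation=cv2.INTER_CUBIC) for x in(d0,d)]
cv2.imwrite('pics/v4.png',np.hstack(a)[:,:,::-1])
E
```

```text
t 16.70 [ 0.4523 -0.3422  0.0069] r 0.3757 th -107.39 yaw 0.01 F [ 0.83 -0.1  -0.18] op 0.747 gf 0.0
t 17.40 [ 0.4523 -0.3425  0.0073] r 0.3759 th -107.37 yaw -0.02 F [-0.33  0.76  6.47] op 0.451 gf 24.8
[([118.7, 257.4], 109), ([133.6, 299.9], 39)] [([133.5, 300.2], 54)]
```

View pics/v4.png

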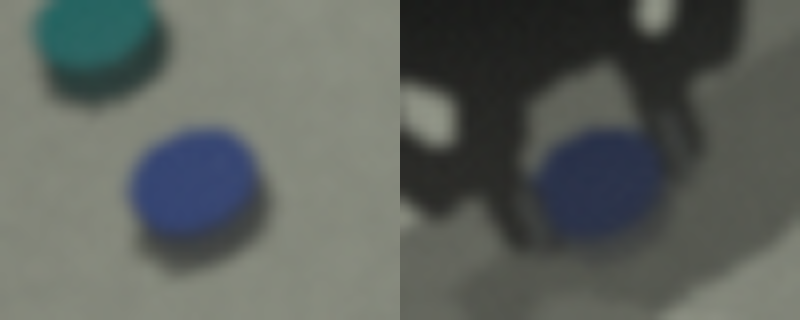

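```bash
python3 - <<'E'
from h import *
d=bot.snapshot('scene');d0=load('scene')
for x in(d0,d):
    im=x['img'][235:275,95:145].astype(np.int32); r,g,b=im[...,0],im[...,1],im[...,2]
    m=((b-r)>.25*b).astype(np.uint8)&(b>35); m=m.astype(np.uint8)
    n,l,st_,c=cv2.connectedComponentsWithStats(m);i=max(range(1,n),key=lambda k:st_[k,4] if np.hypot(*(c[k]-[24,22]))<8 else 0)
    cn=max(cv2.findContours((l==i).astype(np.uint8),0,1)[0],key=len);e=cv2.fitEllipse(cn)
    u,v=c[i]+[95,235];print(st_[i],c[i]+[95,235],e,atz(x,u,v,.018),atz(x,e[0][0]+95,e[0][1]+235,.02))
t=dict(np.load('top3.npz'))
hs=cv2.cvtColor(t['img'],cv2.COLOR_RGB2HSV);m=cv2.inRange(hs,(18,90,60),(36,255,255));m[:150]=0;m[152:154]=m[152:154]
n,l,s_,c=cv2.connectedComponentsWithStats(m);print(s_[1:],c[1:])
ys,xs=np.nonzero(m);k=ys>153
import scipy.optimize as so
P=np.array([atz(t,x,y,.053)[:2] for x,y in zip(xs[k],ys[k])])
q=so.least_squares(lambda p:np.hypot(*(P-p[:2]).T)-p[2],[.634,.009,.024],loss='soft_l1',f_scale=.001).x
v=q[:2]-AX;print('bay',q,np.hypot(*v),np.degrees(np.arctan2(v[1],v[0])))
# dishes, posts for the centre
C=lambda u,v:(195+(u+.5)/5-.5,120+(v+.5)/5-.5)
D=[atz(t,*C(*p),.068)[:2] for p in((144,310),(373,325),(251,433))]
print(D,(D[0]+D[1])/2)
E
```

```text
[ 16  16  16  14 166] [118.77108434 257.52409639] ((23.760847091674805, 22.545379638671875), (12.219277381896973, 15.385573387145996), 63.7745361328125) [ 0.45199994 -0.34309442  0.018     ] [ 0.4536721  -0.34337769  0.02      ]
[ 17  17  16  13 155] [119.52903226 257.44516129] ((24.492937088012695, 22.482093811035156), (11.492825508117676, 15.212729454040527), 69.41157531738281) [ 0.45293637 -0.34149324  0.018     ] [ 0.45461087 -0.34185202  0.02      ]
[[ 239  150   19   21  120]
 [ 365  191   83   74 1905]
 [ 402  204    1    1    1]
 [ 395  207    2    2    2]
 [ 391  209    7    3   10]
 [ 403  211    4    3    5]
 [ 425  214    1    1    1]
 [ 402  217    1    1    1]
 [ 382  230    1    1    1]
 [ 374  235    1    1    1]
 [ 367  237    1    1    1]
 [ 415  244    1    1    1]
 [ 414  246    2    2    3]
 [ 295  249   72   39 1373]
 [ 341  251    1    1    1]
 [ 238  254   37   40  381]
 [ 331  254    2    3    3]
 [ 323  256    1    1    1]
 [ 329  257    1    1    1]
 [ 388  257    1    2    2]
 [ 315  259    1    1    1]
 [ 317  258    1    1    1]
 [ 247  265   64   69 194
[... 1897 characters left out ...]
      352.        ]
 [229.125      354.875     ]
 [226.         359.        ]
 [228.         359.        ]
 [224.         360.        ]
 [224.         362.        ]
 [226.5        363.83333333]
 [219.         365.        ]
 [219.33333333 367.33333333]
 [222.5        366.        ]
 [223.95454545 374.45454545]
 [223.         380.5       ]
 [225.         381.        ]
 [227.         380.        ]
 [233.         380.        ]
 [227.         383.        ]
 [233.5        382.5       ]]
bay [-3619.47060931 -1746.52666286  4018.99346634] 4019.3365763191528 -154.24428249588883
[array([0.56963909, 0.08513886]), array([ 0.55888364, -0.05299505]), array([0.49460489, 0.02135016])] [0.56426136 0.01607191]
```

```bash
python3 - <<'E'
from h import *
import scipy.optimize as so
def ring(d,cx,cy,w,ymin=0,tag=''):
    hs=cv2.cvtColor(d['img'],cv2.COLOR_RGB2HSV);m=cv2.inRange(hs,(18,80,50),(38,255,255))
    ys,xs=np.nonzero(m);k=(abs(xs-cx)<w)&(abs(ys-cy)<w)&(ys>=ymin);xs,ys=xs[k],ys[k]
    P=np.array([atz(d,x,y,.054)[:2] for x,y in zip(xs,ys)])
    q=so.least_squares(lambda p:np.hypot(*(P-p[:2]).T)-p[2],[.634,.01,.024],loss='soft_l1',f_scale=.0015).x
    print(tag,len(P),q.round(4))
t=dict(np.load('top3.npz'));s=dict(np.load('scene3.npz'))
ring(t,248,160.4,12,151,'top')
print('scene guess',proj(s,[.634,.0105,.053]))
u,v=proj(s,[.634,.0105,.053])
ring(s,u,v,14,0,'scene')
for x in ('top0','top3'):
    d=dict(np.load(x+'.npz'))
x,y=int(u)-28,int(v)-22
cv2.imwrite('pics/v5.png',cv2.resize(s['img'][y:y+50,x:x+60],None,fx=10,fy=10,interpolation=cv2.INTER_CUBIC)[:,:,::-1]);print(x,y)
E
```

```text
top 142 [0.6348 0.0108 0.0271]
scene guess (np.float64(274.74229407436025), np.float64(226.16986540958166))
scene 109 [0.6353 0.0102 0.0259]
246 204
```

View pics/v5.png

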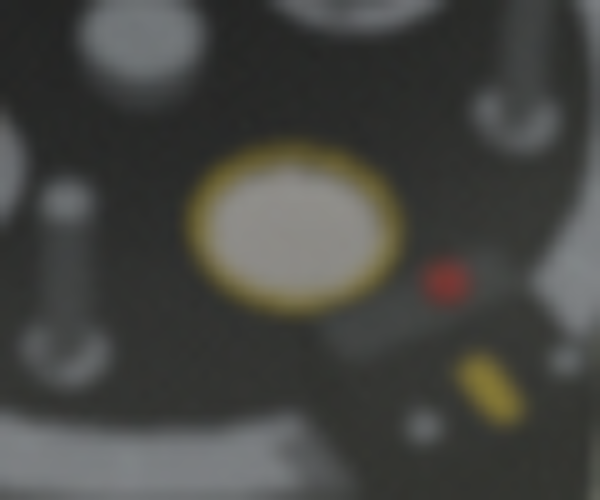

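```bash
python3 - <<'E'
from h import *
t=dict(np.load('top3.npz'));s=dict(np.load('scene3.npz'))
for n,d,(cx,cy),w in(('top',t,(248,160.4),11),('scene',s,(275,226.4),13)):
    im=d['img'].astype(int);hs=cv2.cvtColor(d['img'],cv2.COLOR_RGB2HSV)
    y0,x0=int(cy)-w,int(cx)-w
    sub=im[y0:y0+2*w+1,x0:x0+2*w+1].min(2);S=hs[y0:y0+2*w+1,x0:x0+2*w+1,1]
    m=((sub>95)&(S<70)).astype(np.uint8)
    k,l,st_,c=cv2.connectedComponentsWithStats(m,connectivity=4);i=l[w,w]
    e=cv2.fitEllipse(cv2.findContours((l==i).astype(np.uint8),0,1)[0][0])
    u,v=c[i]+[x0,y0];print(n,st_[i],(u,v),atz(d,u,v,.05),'ell',e[1],atz(d,e[0][0]+x0,e[0][1]+y0,.05))
print(atz(t,248,160.4,.053),atz(s,275.05,226.25,.053))
st();goto([.634,.0095,.15],np.radians(-5))
E
```

```text
top [  4   5  15  14 171] (np.float64(247.7485380116959), np.float64(160.49122807017545)) [0.63531655 0.01109534 0.05      ] ell (13.616828918457031, 14.163110733032227) [0.63532199 0.01102904 0.05      ]
scene [  5   8  17  13 174] (np.float64(274.91379310344826), np.float64(226.72988505747128)) [0.63385289 0.01137154 0.05      ] ell (11.754953384399414, 16.691734313964844) [0.63389599 0.01141754 0.05      ]
[0.63519075 0.01029306 0.053     ] [0.63468635 0.01094942 0.053     ]
t 17.50 [ 0.4522 -0.3425  0.0073] r 0.3759 th -107.38 yaw -0.01 F [-0.87  0.86  6.27] op 0.453 gf 24.8
units [ 3.638 -7.038 -2.854] turn 0.087 yaw0deg -0.01 tilt -1.0 clock 17.5
```

```bash
python3 -m crank '[[[0,0,-0.2,0],[0,0,-0.7,0],[0,0,-1.4,0],[0.1,-0.2,-2.1,0],[0.35,-0.7,-2.7,0.01],[0.7,-1.3,-2.85,0.02],[1.0,-1.95,-2.85,0.03],[1.35,-2.6,-2.85,0.035],[1.7,-3.25,-2.85,0.04],[2.0,-3.9,-2.85,0.05],[2.35,-4.55,-2.85,0.06],[2.7,-5.2,-2.85,0.07],[3.0,-5.8,-2.85,0.08],[3.3,-6.35,-2.85,0.087],[3.5,-6.75,-2.85,0.087],[3.6,-6.95,-2.85,0.087],[3.64,-7.04,-2.85,0.087],[3.64,-7.04,-2.85,0.087]]]' >/dev/null; python3 chk.py 99;python3 -c "
from h import *
st();goto([.6344,.0092,.0803],np.radians(-5))"
```

```text
t 19.30 th -5.71 r 0.0695 push 0.52 rad 1.03 red row 231.70 col 290.19 w 346
t 19.35 [0.6334 0.0085 0.1491] r 0.0694 th -6.43 yaw -5.08 F [ 0.92 -0.12 -0.74] op 0.449 gf 25.4
units [ 0.018 -0.016  1.376] turn -0.001 yaw0deg -5.08 tilt -1.0 clock 19.35
```

```bash
python3 -m crank '[[[0,0,0.15,0],[0,0,0.4,0],[0.01,-0.01,0.75,0],[0.02,-0.015,1.05,0],[0.02,-0.015,1.25,0],[0.02,-0.015,1.35,0],[0.02,-0.015,1.37,0],[0.02,-0.015,1.37,0],[0.02,-0.015,1.37,0]]]' >/dev/null; python3 - <<'E'
from h import *
st();s=bot.snapshot('scene');np.savez('scene6.npz',**s)
x,y=240,198
cv2.imwrite('pics/v6.png',cv2.resize(s['img'][y:y+55,x:x+70],None,fx=10,fy=10,interpolation=cv2.INTER_CUBIC)[:,:,::-1])
im=s['img'][y:y+55,x:x+70].astype(int);r,b=im[...,0],im[...,2]
m=(((b-r)>.25*b)&(b>35)).astype(np.uint8);n,l,q,c=cv2.connectedComponentsWithStats(m);print(q[1:],c[1:]+[x,y])
i=1+q[1:,4].argmax();u,v=c[i]+[x,y];e=bot.read_state()['eef_pos'];print(atz(s,u,v,e[2]-.0073+.018))
E
```

```text
t 20.25 [0.6353 0.0104 0.0809] r 0.0711 th -4.78 yaw -5.00 F [-0.44  0.34 -0.52] op 0.454 gf 25.4
[[ 32  11  12  15 140]] [[277.35714286 215.68571429]]
[0.63576874 0.01529713 0.09164873]
```

View pics/v6.png

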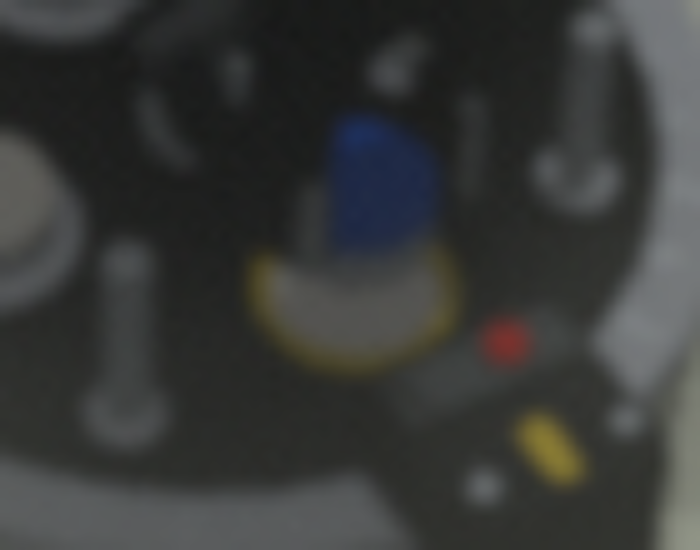

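```bash
python3 - <<'E'
from h import *
from scipy.optimize import least_squares
d0=load('scene');d6=dict(np.load('scene6.npz'))
def ext(d,cx,cy,zb):
    a=np.linspace(0,2*np.pi,180);P=[proj(d,[cx+.02*np.cos(t),cy+.02*np.sin(t),zb+.02]) for t in a];P=np.array(P);return P[:,0].max(),P[:,1].min()
def edges(d,u0,v0,n=7):
    # subpixel right-most and top-most positions of blue, via upsampled mask
    x,y=int(u0)-20,int(v0)-20;im=cv2.resize(d['img'][y:y+40,x:x+40],None,fx=10,fy=10,interpolation=cv2.INTER_CUBIC).astype(int)
    r,b=im[...,0],im[...,2];q=(b-r)/np.maximum(b,20);pk=np.percentile(q,98)
    m=((q>.5*pk)&(b>25)).astype(np.uint8);k,l,s,c=cv2.connectedComponentsWithStats(m);i=1+s[1:,4].argmax()
    ys,xs=np.nonzero(l==i);return x+(np.percentile(xs,99.7)+.5)/10-.5,y+(np.percentile(ys,.3)+.5)/10-.5,s[i]
e0=edges(d0,118.7,257.4);e6=edges(d6,277,215);print(e0,e6)
for n,d,e,zb,g in(('bench',d0,e0,0,(.452,-.343)),('hover',d6,e6,.0736,(.635,.0104))):
    q=least_squares(lambda p:np.array(ext(d,*p,zb))-e[:2],g,diff_step=1e-3).x;print(n,q.round(4))
E
```

```text
(np.float64(126.15), np.float64(251.15), array([  135,   145,   154,   132, 15690], dtype=int32)) (np.float64(283.65), np.float64(208.65), array([  154,   139,   120,   145, 13818], dtype=int32))
bench [ 0.4527 -0.3451]
hover [0.6315 0.0131]
```

```bash
python3 -m crank '[[[0,0.01,0.08,0],[0,0.025,0.18,0],[0,0.025,0.27,0],[0,0.025,0.28,0],[0,0.025,0.28,0],[0,0.025,0.28,0]]]' >/dev/null; python3 - <<'E'
from h import *
st();s=bot.snapshot('scene');np.savez('scene7.npz',**s);e=bot.read_state()['eef_pos'];print(bot.read_state()['clock'])
x,y=252,202
big=cv2.resize(s['img'][y:y+45,x:x+50],None,fx=13,fy=13,interpolation=cv2.INTER_CUBIC)
big=np.clip(big.astype(float)*1.8,0,255).astype(np.uint8)
zb=e[2]-.0073;a=np.linspace(0,2*np.pi,120)
def draw(cx,cy,r,z,col):
    P=np.array([proj(s,[cx+r*np.cos(t),cy+r*np.sin(t),z]) for t in a]);P=((P-[x,y]+.5)*13-.5).astype(np.int32)
    cv2.polylines(big,[P],True,col,1)
draw(.634,.0112,.0265,.054,(255,255,255));draw(.634,.0112,.0225,.054,(255,255,255))
draw(e[0],e[1]+.001,.02,zb+.02,(255,0,0));draw(e[0],e[1]+.001,.02,zb,(0,255,0))
cv2.imwrite('pics/v7.png',big[:,:,::-1])
E
```

```text
t 20.90 [0.6349 0.0092 0.0663] r 0.0708 th -5.74 yaw -5.00 F [ 0.73 -0.35  0.04] op 0.456 gf 25.4
20.95
```

View pics/v7.png

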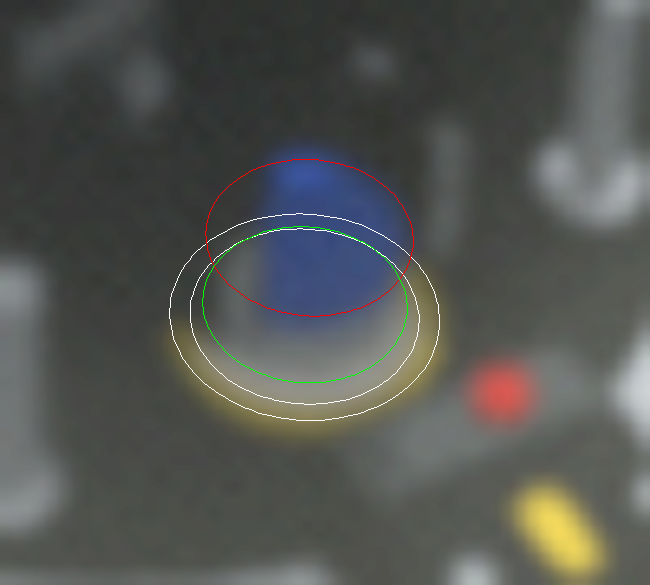

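```bash
python3 -m crank '[[[0.015,0,0,0],[0.03,0,0.02,0],[0.03,0,0.04,0],[0.03,0,0.06,0],[0.03,0,0.06,0]]]' >/dev/null; python3 -c "from h import *;st()"; for i in 1; do :; done
python3 -m crank '[[[0,0,0.01,0],[0,0,0.02,0],[0,0,0.02,0]]]' >/dev/null; python3 -c "from h import *;st()"
python3 -m crank '[[[0,0,0.01,0],[0,0,0.02,0],[0,0,0.02,0]]]' >/dev/null; python3 -c "from h import *
s=st();import sys;sys.exit(int(s['contact_force'][2]>5))" && python3 -m crank '[[[0,0,0.01,0],[0,0,0.02,0],[0,0,0.02,0]]]' >/dev/null; python3 -c "from h import *;st()"; python3 chk.py 99
```

```text
t 21.45 [0.6362 0.0092 0.0631] r 0.0721 th -5.65 yaw -5.00 F [-0.04 -0.02 -1.25] op 0.454 gf 25.4
t 21.75 [0.6363 0.0091 0.0622] r 0.0721 th -5.69 yaw -5.00 F [ 0.6   0.16 -0.97] op 0.456 gf 25.4
t 22.05 [0.6363 0.0092 0.0612] r 0.0721 th -5.65 yaw -5.00 F [0.21 0.46 0.07] op 0.456 gf 25.4
t 22.35 [0.6363 0.0092 0.0602] r 0.0721 th -5.67 yaw -5.00 F [-0.05  0.03  0.09] op 0.456 gf 25.4
t 22.35 th -5.67 r 0.0721 push 0.02 rad 0.05 red row 231.70 col 290.20 w 355
```

```bash
G() { python3 -c "from h import *
s=st();import sys;sys.exit(int(s['contact_force'][2]>4))"; }
python3 -m crank '[[[0,0,0.01,0],[0,0,0.02,0],[0,0,0.02,0]]]' >/dev/null; G && python3 -m crank '[[[0,0,0.01,0],[0,0,0.02,0],[0,0,0.02,0]]]' >/dev/null; G && python3 -m crank '[[[0,0,0.01,0],[0,0,0.01,0]]]' >/dev/null; G && python3 -m crank '[[[0,0,0.01,0],[0,0,0.01,0]]]' >/dev/null; G && python3 -m crank '[[[0,0,0.01,0],[0,0,0.01,0]]]' >/dev/null; G; python3 chk.py 99
```

```text
t 22.70 [0.6363 0.0092 0.0592] r 0.0722 th -5.67 yaw -5.00 F [-0.34  0.01 -0.44] op 0.454 gf 25.4
t 23.00 [0.6363 0.0091 0.0582] r 0.0722 th -5.69 yaw -5.00 F [ 0.73  0.16 -0.49] op 0.456 gf 25.4
t 23.20 [0.6363 0.0092 0.0577] r 0.0722 th -5.67 yaw -4.99 F [-0.72  0.23 -0.27] op 0.453 gf 25.4
t 23.40 [0.6364 0.0092 0.0574] r 0.0722 th -5.68 yaw -5.00 F [0.15 0.77 0.73] op 0.457 gf 25.5
t 23.60 [0.6364 0.0091 0.0573] r 0.0722 th -5.72 yaw -5.00 F [-1.52  0.57  4.59] op 0.452 gf 25.9
t 23.60 th -5.72 r 0.0722 push 0.42 rad 1.57 red row 231.70 col 290.18 w 353
```

Contact came exactly at floor height (TCP at 57.3 mm, against 7.3 mm on the bench), so the chamber is in the bay. I'll release and lift.

```bash
python3 -m crank '[[[0,0,0,0],[0,0,0,0],[0,0,0,0]]]' 0.52 >/dev/null; python3 -c "from h import *;st()"; python3 -m crank '[[[0,0,0,0],[0,0,0,0],[0,0,0,0]]]' 0.72 >/dev/null; python3 chk.py 99;  python3 -m crank '[[[0,0,-0.05,0],[0,0,-0.2,0],[0,0,-0.5,0],[0,0,-0.9,0],[0,0,-1.4,0],[0,0,-2.0,0],[-0.6,0,-2.6,0],[-1.4,0,-3,0],[-2.3,0,-3,0],[-3.2,0,-3,0],[-4,0,-3,0],[-4.4,0,-3,0],[-4.4,0,-3,0]]]' >/dev/null; python3 chk.py 99; python3 - <<'E'
from h import *
s=bot.snapshot('scene');t=bot.snapshot('top');np.savez('sceneF.npz',**s);np.savez('topF.npz',**t)
a=cv2.resize(t['img'][125:205,215:285],None,fx=5,fy=5,interpolation=cv2.INTER_CUBIC);b=cv2.resize(s['img'][195:275,235:312],None,fx=5,fy=5,interpolation=cv2.INTER_CUBIC)
cv2.imwrite('pics/vF.png',np.hstack([a,b])[:,:,::-1]);st()
for n,d in(('top',t),('scene',s)):
    for c,k in blobs(d,105,130,90,30,30):print(n,c,k,atz(d,*c,.07).round(4),unp(d,*c).round(4))
E
```

```text
t 23.95 [0.6363 0.0092 0.0566] r 0.0722 th -5.67 yaw -5.00 F [ 0.09  0.37 -0.57] op 0.518 gf 0.0
t 24.25 th -5.68 r 0.0722 push -0.72 rad 0.06 red row 231.68 col 290.17 w 352
t 25.60 th 175.33 r 0.1505 push 0.08 rad 0.09 red row 231.73 col 290.20 w 264
t 25.75 [0.4184 0.0284 0.2077] r 0.1466 th 175.28 yaw -4.97 F [ 0.34 -0.66  0.57] op 0.720 gf 0.0
top [508.5, 101.4] 171 [ 0.8052 -0.7889  0.07  ] [ 0.8165 -0.8135  0.0262]
top [379.4, 151.5] 53 [ 0.6554 -0.3886  0.07  ] [ 0.647  -0.3732  0.1259]
top [248.2, 159.9] 118 [0.6344 0.0095 0.07  ] [0.6355 0.0096 0.0625]
scene [274.9, 222.1] 166 [0.6345 0.0096 0.07  ] [0.6335 0.0105 0.0685]
scene [133.5, 300.4] 78 [ 0.6178 -0.3725  0.07  ] [ 0.6486 -0.3766  0.1172]
```

View pics/vF.png

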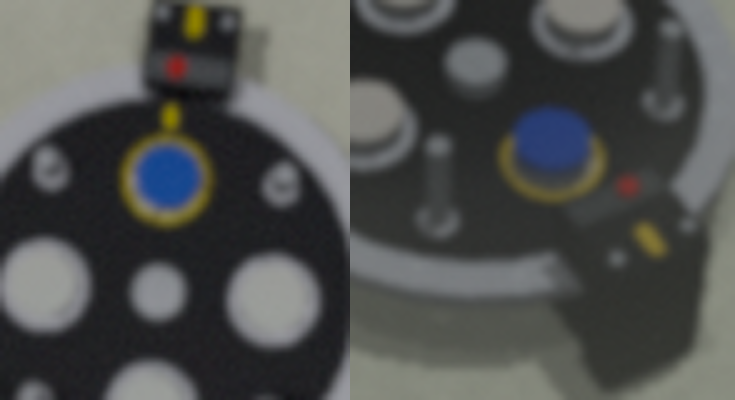

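The chamber sits centred in the yellow rim, with its cap at crop (168,178) in the ring at (167,180). The red button is still sunk and the robot is clear, so I'm handing in.

```bash
python3 -c "
from rig import bot
print(bot.job_done())"
```

```text
the job is handed in; nothing more can be done
None
```

I turned the carousel until the catch dropped, set the blue-capped chamber flat in the empty bay and released it with the catch still engaged. I then handed the job in at about 26 s; no verdict came back.

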